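# Clip the desk caddy under the memo pocket

### The job

Put the white desk caddy away on the hanging frame: thread its hook through the swinging wire loop under the memo pocket and draw it down until the wire has snapped past the hook's spring gate and sits fully home in the hook. Do it gently, without straining the wire loop or lifting the memo pocket off its rail, and leave the caddy hanging there, upright and still, with the things around it undisturbed.

Things in the scene. Friction and masses are not known exactly. Their poses are not given: they have to be found in the camera images.
- stand: Fixed desktop hanging frame, 250 wide, 297 high: oak foot 13 thick, x = -75 to +90; black posts at y = +-105, x = 30. Origin on the desk below the rail; x points to the frame's back, y along the rail, z up. The rail, a bare 8 mm steel rod along y, has its axis at x = 0, z = 285. A cross bar joins the posts at z = 205, front face x = 26. (All sizes in mm.)
- memo_pocket: Flat aluminium pocket 124 wide, about 0.26 kg, hung by two open hooks on the rail, its two rubber feet leaning on the cross bar; pushing up lifts it off. Origin on the rail's axis at mid width; x to the frame's back, z up. It fills x = -22 to -5, z = -92 to +8, with lugs down to z = -98 at y = +-38. It carries the swinging wire loop.
- loop_pivot (a point): Middle of the loop's pivot axis (along y), 92 below the memo pocket's origin. The U-shaped loop: 8 mm cross wire between two 6 mm legs, 56 clear. The legs are clamped fast, so that the wire's axis is 37 to 55 from the pivot: how far is not measured. The loop turns stiffly, up to 0.22 rad (8 to 12 mm at the wire) forward or back to hard stops, and stays where pushed; its start is not measured.
- caddy: White open desk caddy, 110 x 110 x 42, about 0.18 kg, with a steel middle plate that rises to a snap hook (top at z = 108). Origin at the underside below the hook's middle; x points from the grip lug to the hook's tip, y along its width, z up. Box x = -62 to +48. The hook's mouth is shut by a spring gate, which the caddy's own weight does not push past the wire but a pull of about 4 to 7 N does.
- caddy_lug (a point): Middle of the grip lug on the caddy's front wall, at x = -75, z = 30 of the caddy; caddy axes. The lug is 26 long in x, 12 thick in y and 30 high.
- hook_arch: Arch of the caddy's hook; origin where the wire's axis is when home, 100 above the caddy's origin; caddy axes. Hook 30 wide in y, open downward. From here: arch underside 4 up, top 8 up; tip at x = +5.5 to +9.5, its end 11 down; front leg (middle plate) rear face x = -5.5; gate hinged on it 20 down, leaning up to the tip, 15 long: a rising wire folds it, and it snaps shut under it about 2 before home.
- note_pad: Loose block of sticky notes 76 x 76 x 13, a bystander; origin at its underside.
- charger_cube: Loose white charger cube, about 34, a bystander; origin at its underside.
- usb_hub: Loose aluminium hub 108 x 30 x 11, a bystander; origin at its underside.

How it is judged (in metres and radians):
At the end, for the whole second after the job is handed in: The caddy hangs still (under 30 mm/s) from the memo pocket's wire loop, the wire past the spring gate and bearing on the arch of the hook (over 0.5 N, 33 to 60 mm below the loop's pivot); caddy tilted under 0.2 rad; the memo pocket still hangs on its rail, tilted under 0.15 rad (contact force between hook_arch and memo_pocket above 0.5 N and z of hook_arch in the frame of loop_pivot between -0.06 and -0.033 m and angle between caddy's own z axis and vertical below 0.2 rad and linear speed of caddy below 0.03 m/s and z of memo_pocket in the frame of stand above 0.28 m and angle between memo_pocket's own z axis and vertical below 0.15 rad); the robot touches nothing.
It fails at once if The caddy presses or pulls on the memo pocket or its wire loop with more than 15 N (contact force between caddy and memo_pocket above 15 N).
It fails at once if The memo pocket comes off its rail (z of memo_pocket in the frame of stand above 0.305 m).
It fails at once if A bystander is moved by more than 20 mm (distance of any of note_pad, charger_cube, usb_hub from where it was at the start of the episode above 0.02 m).
It also fails if it takes over 51 s, if anything falls off the work surface, if the arm or the gripper's body presses on something with over 40 N, if the wrist force passes 120 N, or if a joint passes its speed limit or range.

### The arm

A 6-joint arm with a two-finger parallel gripper is mounted at the origin on a cart in front of the work surface, level with it; the furniture and walls round the work are solid. World frame = base frame: x ahead of the robot, y to its left, z up, the work surface at z = 0. Lengths are in m, angles in degrees, forces in N, time in s.
With the tool pointing down it reaches from about 0.275 to 0.725 m from the base axis. Payload 15.9 kg.
Tool frame: the origin (TCP) lies on the centre line of the jaws, within the pads' length; the fingertips stand 11 mm ahead of it and the grasp point (between the pads) lies 8 mm behind it; z points along the fingers, y is the line along which they close (so a half turn about z gives the same grasp; the last joint's range is limited). The gripper opens to 85 mm and grips with 20 to 120 N. Pads are 22 mm wide; open, the fingers measure 114 mm over their backs; the gripper's body (76 mm by 85 mm) begins 54 mm behind the grasp point. The pads swing forward as they close: fully open they stand 13 mm farther back than shut.
Start: joints at [76.891, 12.198, -1.971, 75.831, 0, 90], TCP at [0.113, 0.487, 0.242] pointing down, gripper open.
Joint ranges: [-170.91, 170.91], [-42.67, 98.43], [-65.05, 77.54], [-120.47, 116.71], [-90, 82.35], [-180, 180]. Speed limits (degrees/s): [108.29, 108.29, 136.94, 147.25, 180, 180].

### API

Orientations are given as a 3x3 rotation matrix whose columns are the frame's x, y, z axes.
In Python, from bench import state, imaging, ticket gives the robot as it stands.
- The arm moves only by the tool send_rows, never from a script. Its arguments are lists of equal length, an entry for each row: "translation": the shift along the tool's x, y, z each as a share of 0.8 m, from -1 to 1, a list of three; "roll": the turn about the tool's z as a share of 2 pi rad, from -1 to 1. A call has 1 to 20 rows; each row is the pose to reach, as a shift and turn from the pose commanded when the call began, along the tool's axes at that moment, turning the shorter way round; what a row does not reach only later rows make up. A row lasts 1/8 s, in which the tool goes at most 62.5 mm and 10.7 degrees, less where a joint would pass 70% of its speed; a pose out of reach is approached as far as the arm can. A call with a number of a shift or a turn outside -1 to 1 is refused whole. A call with a gripper value outside its range is refused whole. "fingers" is the opening, from 0 (shut) to 1 (fully open), set as the call begins (left out, the last holds). The fingers move at their own pace and stop on an object; "force" is the grip in N (left out, the last holds). Time passes only in rows, so rows that repeat a pose let the fingers close. It gives the time, the measured TCP pose, the force, the opening and the grip force at its end, in the units of the state.
- state(): the state, without advancing time (a new reading comes with each control period).
- imaging.get_image(name): name is "scene" or "top" or "wrist"; returns a dict with "img" (400x640x3 uint8, red, green, blue), "z_map" (400x640 float32, m along the optical axis (not along the pixel's ray), 0 where there is no reading), "camera_matrix" (3x3 intrinsics, pixels), "extrinsics" (4x4, takes a point from world to camera coordinates). Camera axes: x right, y down, z forward; pixel columns grow to the right and rows downward; lengths in m; the calibration is good to about 2 mm. A picture is of the moment at which its call begins.
- ticket.sign_off(): hands the job in; it is judged then, once.
The state is a dict: "t": time; "joint_pos": joint angles; "joint_velocities": joint speeds; "joint_efforts": joint torques, N m; "ee_pos": TCP position; "tool_rot": TCP orientation; "wrist_force": force on the tool from outside, world axes, zero at the start; "moment": the same for the moment, N m; "finger_gap": finger opening in m; "finger_force": force on a finger pad.
Only numpy, scipy, OpenCV 4.12 (cv2) and the standard library are available. Lean on these libraries where they do the work, as an engineer would, in place of code of your own. Each camera call takes 0.05 s, during which the arm holds its last target. There are 200 camera calls.

## Working session

There is one attempt and no reset: what is moved stays moved. The work goes in short steps, Python scripts to look and compute and a tool call to move; the robot and the scene stay as the last step left them, time stands still between calls to the robot, and variables do not carry over. Pictures are saved under pics/ and viewed, at most 10 in all, crops included, and the job is handed in when it is done.

Besides the shell and the picture viewer there is one more tool, called as name([rows], argument=value, ...), one row to a line, values as JSON. send_rows: Moves the arm, as the interface text tells. Its arguments: {"type":"object","properties":{"translation":{"type":"array"},"roll":{"type":"array"},"fingers":{"type":"number"},"force":{"type":"number"}},"required":["translation","roll"]}

```bash
mkdir -p pics
cat > h.py <<'E'
import numpy as np, cv2
from bench import state, imaging, ticket
def get(n,save=None):
    d=imaging.get_image(n)
    K=np.array(d["camera_matrix"]);T=np.array(d["extrinsics"]);z=d["z_map"]
    v,u=np.mgrid[:z.shape[0],:z.shape[1]]
    pc=np.stack([(u-K[0,2])/K[0,0]*z,(v-K[1,2])/K[1,1]*z,z],-1)
    R,t=T[:3,:3],T[:3,3]
    d["P"]=np.where(z[...,None]>0,(pc-t)@R,np.nan)
    d["o"]=-R.T@t
    np.savez('/tmp/%s.npz'%(save or n),P=d["P"],img=d["img"],K=K,T=T)
    if save: cv2.imwrite('pics/%s.png'%save,d["img"][...,::-1])
    return d
E
python3 - <<'E'
from h import *
for n in ["scene","top","wrist"]:
    d=get(n,n+"0"); print(n,d["o"].round(3),d["extrinsics"][:3,:3].round(2).tolist(),d["camera_matrix"][0,0])
s=state();print(s)
a=[cv2.imread('pics/%s0.png'%n) for n in ("scene","top")]
E
```

```text
scene [ 0.244 -0.48   0.793] [[0.89, -0.45, -0.0], [-0.32, -0.63, -0.71], [0.32, 0.63, -0.7]] 385.0221000808988
top [0.37  0.068 1.248] [[0.02, -1.0, -0.02], [-0.99, -0.02, -0.13], [0.13, 0.02, -0.99]] 412.83112679832016
wrist [0.034 0.504 0.374] [[0.23, 0.97, -0.0], [0.92, -0.21, 0.32], [0.31, -0.07, -0.95]] 283.59626575271494
{'t': 0.15, 'joint_pos': array([ 7.68928587e+01,  1.22181229e+01, -1.99826580e+00,  7.58305294e+01,
       -8.41443503e-04,  9.00001420e+01]), 'joint_velocities': array([ 0.11608854, -0.1036051 ,  0.18376142,  0.03063494, -0.01734145,
        0.10693089]), 'joint_efforts': array([-1.06728421e-03, -6.86406255e+01,  4.87246370e+01,  1.31770284e-02,
       -5.20935913e-06,  2.10458398e-05]), 'ee_pos': array([0.11333661, 0.4867405 , 0.2419435 ]), 'tool_rot': array([[-9.73947151e-01,  2.26775040e-01, -1.71395429e-04],
       [ 2.26775104e-01,  9.73946821e-01, -8.00873046e-04],
       [-1.46879839e-05, -8.18876238e-04, -9.99999665e-01]]), 'wrist_force': array([-0.23049748, -0.32502323, -0.34652704]), 'moment': array([0.05720006, 0.0343675 , 0.02649909]), 'finger_force': 0.0, 'finger_gap': 0.08545378927403435}
```

View pics/scene0.png

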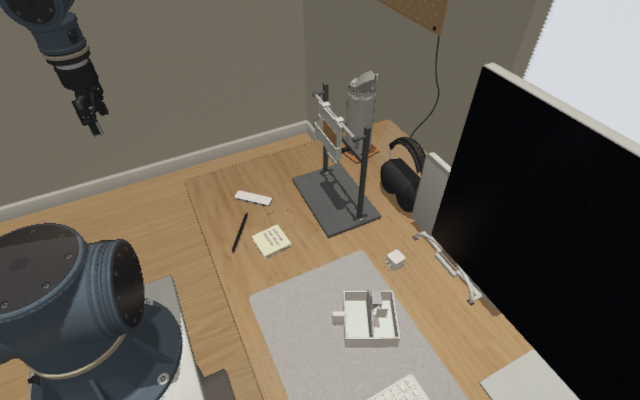

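View pics/top0.png

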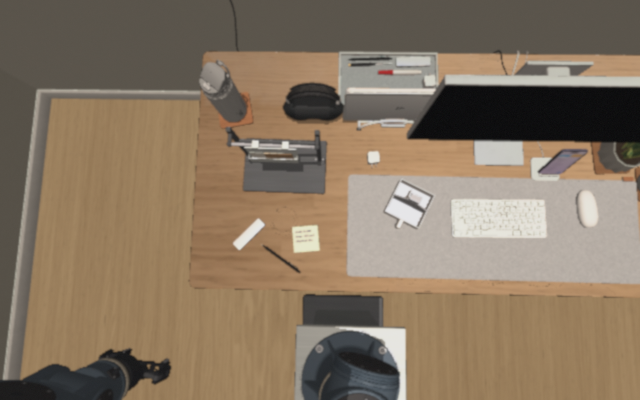

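The scene view shows the caddy at (370,318) with its lug at (338,317), the frame at (335,165), the note pad at (272,241), the hub at (253,198) and the cube at (396,259). In the top view the caddy is at (408,205), the lug at (400,224) and the pocket/rail at (275,150).

Run:
```python
from h import *
def ld(n):
    f=np.load('/tmp/%s.npz'%n);return f["P"],f["img"],f["K"],f["T"]
P,im,K,T=ld("top0")
def rect(m,zr,lab):
    q=P[m&(P[...,2]>zr[0])&(P[...,2]<zr[1])]
    if len(q)<4: print(lab,len(q));return
    r=cv2.minAreaRect((q[:,:2]*1000).astype(np.float32));print(lab,len(q),np.round(r[0],1),np.round(r[1],1),round(r[2],1),'zmed',np.median(q[:,2]).round(4))
v,u=np.mgrid[:400,:640]
def win(a,b,c,d): return (u>a)&(u<b)&(v>c)&(v<d)
c=win(378,440,175,235)
rect(c,(.034,.055),'caddy rim+lug'); rect(c,(.095,.12),'hook'); 
q=P[c&(P[...,2]>.09)];print('hook mean',q.mean(0) if len(q) else 0)
# lug: light pixels near (400,224)
for y in range(214,232,2): print(y,(P[y,392:412:2,2]*1000).round(0))
s=win(215,340,120,200)
rect(s,(.008,.018),'foot'); rect(s,(.27,.31),'railtop'); rect(s,(.288,.302),'toppost')
P,im,K,T=ld("scene0")
c=win(325,405,280,350)
rect(c,(.036,.05),'S rim'); rect(c,(.035,.042),'S rim2');rect(c,(.095,.12),'S hook')
s=win(290,385,75,240)
rect(s,(.010,.016),'S foot'); rect(s,(.27,.31),'S railtop'); rect(s,(.12,.18)&0 if 0 else (.12,.18),'S wirezone')
big=cv2.resize(im[75:235,290:390][...,::-1],None,fx=5,fy=5,interpolation=2)[:600*1]
P2,im2,_,_=ld("top0")
b2=cv2.resize(im2[170:240,375:445][...,::-1],(300,300),interpolation=2)
b=np.zeros((600,800,3),np.uint8); b[:,:375]=cv2.resize(im[75:235,290:390][...,::-1],(375,600),interpolation=2); b[:300,400:700]=b2
b[300:,400:800]=cv2.resize(im2[120:198,230:334][...,::-1],(400,300),interpolation=2)
cv2.imwrite('pics/crop1.png',b)
```

```text
caddy rim+lug 329 [ 496.9 -162.1] [110.9 136.6] 63.5 zmed 0.0446
hook 88 [ 514.6 -170.4] [29.6 19.4] 63.6 zmed 0.1112
hook mean [ 0.51355389 -0.17010773  0.10943429]
214 [ 6.  3.  8. 10.  8.  9.  7.  7.  8.  5.]
216 [33. 43.  6.  5. 10.  7.  7.  5.  8.  7.]
218 [ 4.  9. 33. 44.  9.  5. 10.  7.  7.  5.]
220 [ 6.  4.  5. 36. 48. 45.  5. 11.  7.  4.]
222 [ 4.  6.  2. 46. 49. 42. 31. 43.  4. 12.]
224 [ 1.  3. 37. 47. 47.  5.  4. 14. 32. 49.]
226 [ 0.  3. 45. 48. 44.  5.  8. nan  1. 13.]
228 [ 1.  5. 25. 49.  3.  3.  4.  5.  4.  0.]
230 [ 5.  0.  4. 10.  3.  5.  1.  4.  1.  6.]
foot 2876 [649.7 242.1] [342.1 223.3] 89.8 zmed 0.013
railtop 685 [627.  204.6] [222.  46.] 89.0 zmed 0.289
toppost 380 [622.7 204.3] [220.1  42.9] 85.9 zmed 0.2902
S rim 622 [ 499.4 -160.7] [110.5 135.7] 63.8 zmed 0.0439
S rim2 241 [ 498.5 -160.4] [110.3 133.7] 64.1 zmed 0.0385
S hook 158 [ 516.7 -169.4] [29.7 19.3] 62.4 zmed 0.111
S foot 3113 [780.5 439.1] [858.  272.9] 56.5 zmed 0.0137
S railtop 733 [670.3 256.7] [330.3 158.2] 53.3 zmed 0.2886
S wirezone 633 [693.8 252.5] [321.8 111.7] 54.0 zmed 0.1495
```

View pics/crop1.png

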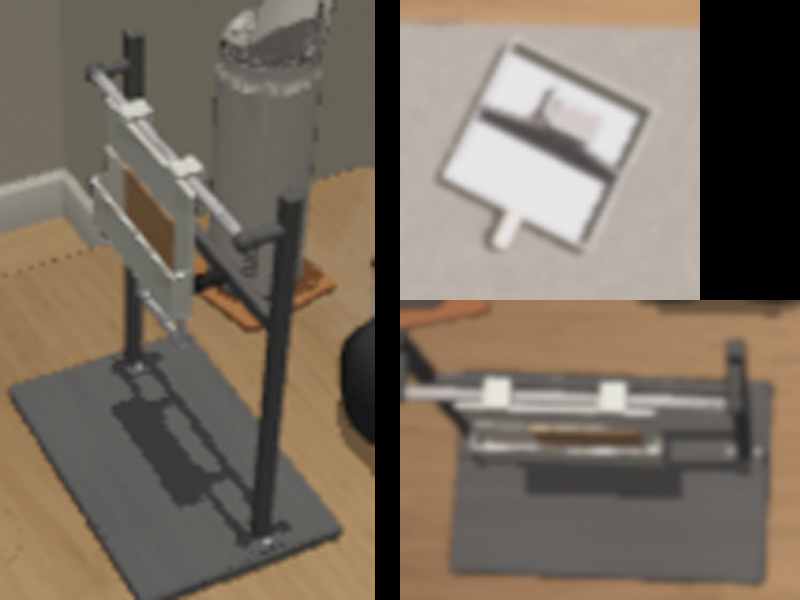

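The crop shows the caddy's lug pointing lower-left with the hook tip facing away. The loop hangs below the pocket, with the wire near scene pixel (338,164), and the pocket sits toward the rail's left end.

Run:
```python
from h import *
def ld(n):
    f=np.load('/tmp/%s.npz'%n);return f["P"],f["img"].astype(int),f["K"],f["T"]
v,u=np.mgrid[:400,:640]
def win(a,b,c,d): return (u>a)&(u<b)&(v>c)&(v<d)
for n,w in (("top0",win(215,340,120,200)),("scene0",win(290,385,75,240))):
    P,im,K,T=ld(n); g=im.sum(2); z=P[...,2]
    near=w&(P[...,0]<.75)&(P[...,0]>.5)&(P[...,1]<.36)&(P[...,1]>.04)
    dark=g<230
    def rect(m,lab):
        q=P[m]; r=cv2.minAreaRect((q[:,:2]*1000).astype(np.float32));print(n,lab,len(q),np.round(r[0],1),np.round(r[1],1),round(r[2],2))
    rect(near&dark&(z>.009)&(z<.018),'foot')
    m=near&(z>.275)&(z<.289+.006)&(g>330)
    q=P[m];l=cv2.fitLine(q[:,:2].astype(np.float32),cv2.DIST_HUBER,0,.01,.01).ravel();print('rail',len(q),l.round(4),q[:,1].min(),q[:,1].max(),q[:,2].mean())
    m=near&(z>.19)&(z<.275)&(g>330)
    q=P[m];print('pocket y',np.percentile(q[:,1],[1,5,50,95,99]).round(4),'x',np.percentile(q[:,0],[2,50,98]).round(4))
    m=near&(z>.296)|(near&(z>.288)&(g>520)); q=P[m]; print('clips',len(q),q.mean(0).round(4))
    m=near&(z>.12)&(z<.19)&(g>300); q=P[m]; print('loop',len(q))
    for r,c in zip(*np.nonzero(m)): 
        if n=="scene0": print((c,r,*(P[r,c]*1000).round(0).astype(int)),end=' ')
```

```text
top0 foot 389 [631.4 194.7] [ 70.2 224.9] 16.37
rail 420 [0.0251 0.9997 0.6127 0.2158] 0.10439107645508772 0.30339537046632886 0.2888985724589443
pocket y [0.1384 0.1515 0.2217 0.2722 0.3045] x [0.5922 0.6026 0.6471]
clips 254 [0.6213 0.212  0.2954]
loop 2
scene0 foot 687 [619.5 201.8] [242.5 159.2] 89.74
rail 282 [0.0229 0.9997 0.6138 0.2039] 0.10837711956353396 0.30979123170401857 0.28983209792131603
pocket y [0.1499 0.1504 0.1892 0.2709 0.3051] x [0.5939 0.6033 0.6102]
clips 173 [0.629  0.1984 0.2982]
loop 49
(np.int64(327), np.int64(150), np.int64(618), np.int64(242), np.int64(157)) (np.int64(327), np.int64(152), np.int64(618), np.int64(243), np.int64(150)) (np.int64(328), np.int64(152), np.int64(621), np.int64(242), np.int64(149)) (np.int64(327), np.int64(153), np.int64(618), np.int64(242), np.int64(147)) (np.int64(328), np.int64(153), np.int64(619), np.int64(238), np.int64(149)) (np.int64(329), np.int64(153), np.int64(621), np.int64(237), np.int64(149)) (np.int64(328), np.int64(154), np.int64(618), np.int64(237), np.int64(147)) (np.int64(329), np.int64(154), np.int64(619), np.i
[... 2439 characters left out ...]
4), np.int64(148)) (np.int64(336), np.int64(163), np.int64(618), np.int64(191), np.int64(150)) (np.int64(337), np.int64(163), np.int64(620), np.int64(190), np.int64(149)) (np.int64(339), np.int64(163), np.int64(618), np.int64(176), np.int64(161)) (np.int64(336), np.int64(164), np.int64(618), np.int64(191), np.int64(147)) (np.int64(337), np.int64(164), np.int64(620), np.int64(190), np.int64(146)) (np.int64(338), np.int64(167), np.int64(617), np.int64(179), np.int64(146)) (np.int64(339), np.int64(167), np.int64(620), np.int64(179), np.int64(145)) (np.int64(365), np.int64(185), np.int64(649), np.int64(97), np.int64(137)) (np.int64(365), np.int64(186), np.int64(649), np.int64(96), np.int64(135))
```

send_rows([
  [-0.581, -0.663, 0.1],
  [-0.581, -0.663, 0.1],
  [-0.581, -0.663, 0.1],
  [-0.581, -0.663, 0.1],
  [-0.581, -0.663, 0.1],
  [-0.581, -0.663, 0.1],
  [-0.581, -0.663, 0.1],
  [-0.581, -0.663, 0.1],
  [-0.581, -0.663, 0.1],
  [-0.581, -0.663, 0.1],
  [-0.581, -0.663, 0.1],
  [-0.581, -0.663, 0.1],
  [-0.581, -0.663, 0.1],
  [-0.581, -0.663, 0.1],
  [-0.581, -0.663, 0.1],
  [-0.581, -0.663, 0.1],
], roll=[0.037, 0.037, 0.037, 0.037, 0.037, 0.037, 0.037, 0.037, 0.037, 0.037, 0.037, 0.037, 0.037, 0.037, 0.037, 0.037], fingers=1)

```text
t: 2.15
ee_pos: [0.4457, -0.1344, 0.1626]
tool_rot: [[-0.896, 0.444, 0.0], [0.444, 0.896, -0.0], [-0.0, 0.0, -1.0]]
wrist_force: [0.2, -0.0, 0.6]
finger_gap: 0.0851
finger_force: 0.0
```

Run:
```python
from h import *
d=get("wrist","w1");s=state();print(s["t"],s["ee_pos"].round(4),s["tool_rot"].round(3).tolist(),d["o"].round(3))
P=d["P"];z=P[...,2]
q=P[(z>.036)&(z<.05)]
r=cv2.minAreaRect((q[:,:2]*1000).astype(np.float32));print(len(q),r,np.median(q[:,2]))
c,sn=np.cos(np.radians(-26.4)),np.sin(np.radians(-26.4))
R=np.array([[c,-sn],[sn,c]]);l=(q[:,:2]-[.5158,-.170])@R
m=(l[:,0]<-.068)&(l[:,0]>-.1);print('lug local',l[m].min(0),l[m].max(0),l[m].mean(0),m.sum(), 'z',q[m][:,2].mean())
b=(abs(l)<.07).all(1);print('all',np.percentile(l[b],[1,99],axis=0))
```

```text
2.2 [ 0.4458 -0.1345  0.1626] [[-0.896, 0.444, 0.0], [0.444, 0.896, -0.0], [-0.0, 0.0, -1.0]] [ 0.372 -0.099  0.294]
4620 ((641.6953735351562, -70.507568359375), (447.9617614746094, 230.49322509765625), 49.75753402709961) 0.04442493357672081
lug local [-0.08551856 -0.00580164] [-0.06805699  0.00548134] [-7.7690222e-02 -8.0500395e-05] 261 z 0.045977829253117365
all [[-0.06772619 -0.05436075]
 [ 0.05058064  0.05471386]]
```

View pics/w1.png

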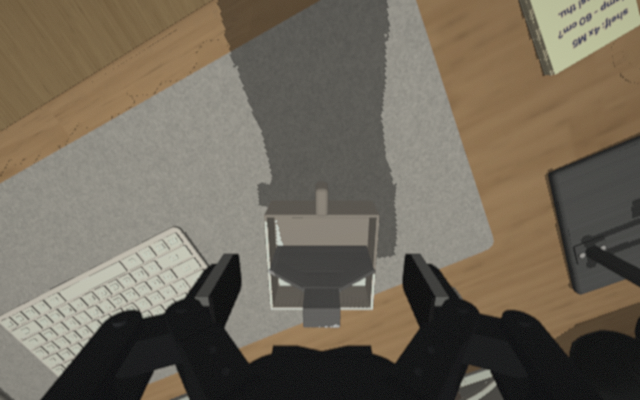

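The wrist view shows the lug at (322,195) midway between the open jaws, with the box at (322,260) square to the tool.

send_rows([
  [-0.002, -0.001, 0.06],
  [-0.002, -0.001, 0.11],
  [-0.002, -0.001, 0.15],
  [-0.002, -0.001, 0.165],
  [-0.002, -0.001, 0.17],
  [-0.002, -0.001, 0.17],
], roll=[0, 0, 0, 0, 0, 0])

```text
t: 2.95
ee_pos: [0.4475, -0.1366, 0.0272]
tool_rot: [[-0.896, 0.445, 0.001], [0.445, 0.896, -0.0], [-0.001, 0.0, -1.0]]
wrist_force: [-0.0, 0.1, 1.1]
finger_gap: 0.0854
finger_force: 0.0
```

send_rows([
  [0, 0, 0],
  [0, 0, 0],
  [0, 0, 0],
  [0, 0, 0],
  [0, 0, 0],
  [0, 0, 0],
  [0, 0, 0],
  [0, 0, 0],
], roll=[0, 0, 0, 0, 0, 0, 0, 0], fingers=0, force=70)

```text
t: 3.95
ee_pos: [0.4471, -0.1365, 0.0266]
tool_rot: [[-0.896, 0.445, 0.001], [0.445, 0.896, -0.0], [-0.001, 0.0, -1.0]]
wrist_force: [-0.8, 1.1, 5.8]
finger_gap: 0.0107
finger_force: 68.7
```

send_rows([
  [0, 0, -0.03],
  [0, 0, -0.06],
  [0, 0, -0.08],
  [0.01, 0.03, -0.089],
  [0.03, 0.07, -0.089],
  [0.05, 0.11, -0.089],
  [0.07, 0.16, -0.089],
  [0.09, 0.21, -0.089],
  [0.11, 0.26, -0.089],
  [0.13, 0.31, -0.089],
  [0.15, 0.35, -0.089],
  [0.168, 0.38, -0.089],
  [0.175, 0.395, -0.089],
  [0.178, 0.4, -0.089],
  [0.178, 0.4, -0.089],
  [0.178, 0.4, -0.089],
], roll=[0, 0, 0, -0.005, -0.012, -0.02, -0.028, -0.036, -0.044, -0.052, -0.06, -0.066, -0.069, -0.069, -0.069, -0.069])

```text
t: 5.95
ee_pos: [0.4619, 0.2127, 0.0975]
tool_rot: [[-1.0, 0.029, -0.0], [0.029, 1.0, -0.0], [0.0, -0.0, -1.0]]
wrist_force: [0.4, -0.1, -1.8]
finger_gap: 0.0114
finger_force: 68.5
```

```bash
cat > m.py <<'E'
from h import *
import sys
n=sys.argv[1]
s=state();print(s["t"],s["ee_pos"].round(4),s["tool_rot"][:2,1].round(3),s["wrist_force"].round(1))
v,u=np.mgrid[:400,:640]
for c in ("scene","top"):
    d=get(c,c+n);P=d["P"];z=P[...,2];g=d["img"].astype(int).sum(2)
    e=state()["ee_pos"]
    # hook / plate high part: ahead of TCP by 60-95 mm
    m=(abs(P[...,0]-e[0]-.078)<.016)&(abs(P[...,1]-e[1])<.03)&(z>e[2]+.05)&(z<e[2]+.095)
    q=P[m]; 
    if len(q)>5: print(c,'hook',len(q),cv2.minAreaRect((q[:,:2]*1000).astype(np.float32)),'ztop',np.percentile(q[:,2],[50,95]).round(4))
    m=(abs(P[...,0]-e[0]+.0-.05)<.12)&(abs(P[...,1]-e[1])<.08)&(z>e[2]+.010)&(z<e[2]+.026)&(g>350)
    q=P[m]; 
    if len(q)>5: print(c,'rim',len(q),cv2.minAreaRect((q[:,:2]*1000).astype(np.float32)),np.median(q[:,2]))
    m=(P[...,0]>.59)&(P[...,0]<.64)&(P[...,1]>.188)&(P[...,1]<.235)&(z>.13)&(z<.16)&(g>250)
    if m.sum(): print(c,'wire',m.sum(),np.median(P[m],0).round(4))
E
python3 m.py 2
python3 - <<'E'
import cv2,numpy as np
a=cv2.imread('pics/scene2.png')[90:270,250:410]
cv2.imwrite('pics/c2.png',cv2.resize(a,(533,600),interpolation=2))
E
```

```text
5.95 [0.4619 0.2127 0.0975] [0.029 1.   ] [ 0.4 -0.1 -1.8]
scene hook 156 ((539.3472900390625, 207.82144165039062), (48.73650360107422, 19.07360076904297), 89.3255386352539) ztop [0.1739 0.184 ]
scene rim 270 ((533.17529296875, 210.8329620361328), (112.66526794433594, 110.38397216796875), 88.38580322265625) 0.11428651018846062
scene wire 36 [0.6186 0.2117 0.1474]
top rim 80 ((545.20703125, 162.7064666748047), (116.97518920898438, 50.766571044921875), 28.471309661865234) 0.11507127769955755
```

View pics/c2.png

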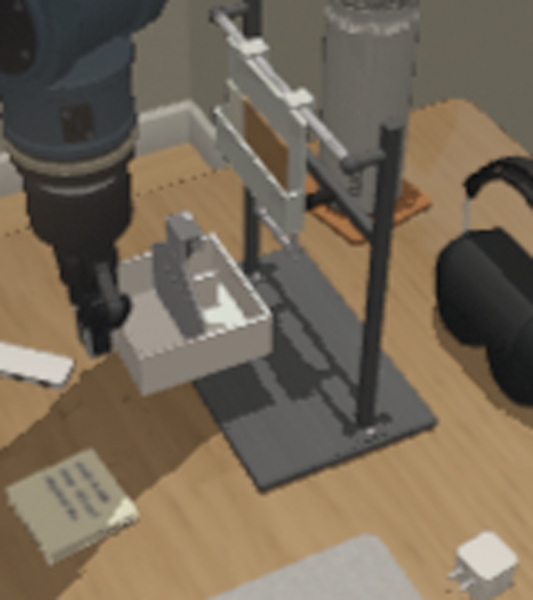

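The crop shows the caddy level in the grip with its hook at about (182,235) in front of the loop's wire, which runs roughly (260,210) to (295,245).

send_rows([
  [-0.015, 0.001, 0],
  [-0.035, 0.002, 0],
  [-0.055, 0.002, 0],
  [-0.07, 0.002, 0],
  [-0.082, 0.002, 0],
  [-0.09, 0.002, 0],
  [-0.095, 0.002, 0],
  [-0.095, 0.002, 0],
  [-0.095, 0.002, 0],
], roll=[0, 0, 0, 0, 0, 0, 0, 0, 0])

```text
t: 7.18
ee_pos: [0.5375, 0.213, 0.0975]
tool_rot: [[-1.0, 0.028, -0.0], [0.028, 1.0, -0.0], [0.0, -0.0, -1.0]]
wrist_force: [-0.0, -0.3, -2.3]
finger_gap: 0.0109
finger_force: 68.5
```

```bash
python3 m.py 3
python3 - <<'E'
import cv2,numpy as np
a=cv2.imread('pics/scene3.png')[110:230,280:400]
cv2.imwrite('pics/c3.png',cv2.resize(a,(600,600),interpolation=2))
E
```

```text
7.175 [0.5375 0.213  0.0975] [0.028 1.   ] [-0.  -0.3 -2.3]
scene hook 75 ((613.7041015625, 208.8654022216797), (16.740053176879883, 50.96050262451172), 0.5807430148124695) ztop [0.1566 0.1723]
scene rim 210 ((609.4727783203125, 211.01873779296875), (113.05477905273438, 109.4697494506836), 87.24827575683594) 0.1142580271900369
scene wire 87 [0.6071 0.2054 0.1465]
top rim 36 ((604.9716186523438, 156.2959747314453), (2.7499234676361084, 90.64546203613281), 87.82275390625) 0.11667021613522245
```

View pics/c3.png

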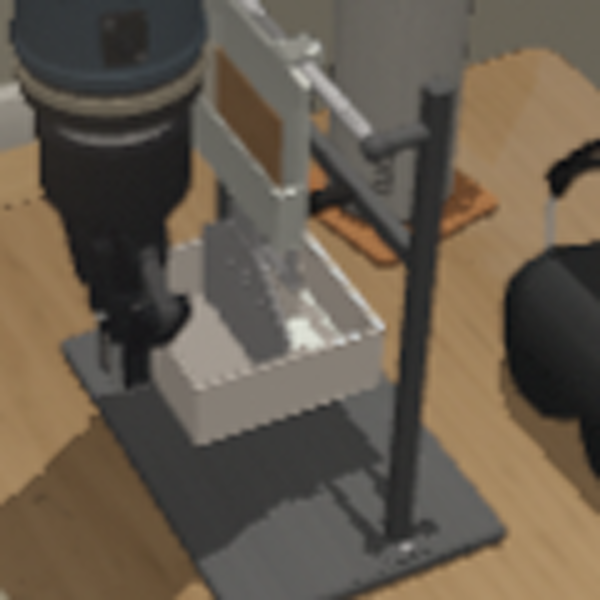

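The crop shows the hook threaded beneath the pocket, with no contact yet.

send_rows([
  [-0.0012, 0, 0],
  [-0.0025, 0, 0],
  [-0.0037, 0, 0],
  [-0.005, 0, 0],
  [-0.005, 0, 0],
], roll=[0, 0, 0, 0, 0])

```text
t: 7.9
ee_pos: [0.5419, 0.2128, 0.0975]
tool_rot: [[-1.0, 0.028, -0.0], [0.028, 1.0, -0.0], [0.0, -0.0, -1.0]]
wrist_force: [0.7, -0.7, -1.2]
finger_gap: 0.0108
finger_force: 68.5
```

send_rows([
  [-0.0012, 0, 0],
  [-0.0025, 0, 0],
  [-0.0025, 0, 0],
], roll=[0, 0, 0])

```text
t: 8.28
ee_pos: [0.5438, 0.2128, 0.0975]
tool_rot: [[-1.0, 0.028, -0.0], [0.028, 1.0, 0.0], [0.0, 0.0, -1.0]]
wrist_force: [-0.1, -0.8, -2.2]
finger_gap: 0.011
finger_force: 68.5
```

send_rows([
  [-0.0012, 0, 0],
  [-0.0025, 0, 0],
  [-0.0025, 0, 0],
], roll=[0, 0, 0])

```text
t: 8.65
ee_pos: [0.5459, 0.2127, 0.0975]
tool_rot: [[-1.0, 0.028, 0.0], [0.028, 1.0, 0.0], [-0.0, 0.0, -1.0]]
wrist_force: [-0.8, 0.8, -2.3]
finger_gap: 0.0111
finger_force: 68.5
```

Run:
```python
from h import *
F=[]
for i in range(5):
    d=get("scene","s4"); F.append(state()["wrist_force"])
print(np.mean(F,0).round(2),np.std(F,0).round(2))
def show(P,im):
    z=P[...,2];g=im.astype(int).sum(2)
    for y0,y1 in ((.172,.19),(.228,.245)):
        m=(P[...,0]>.60)&(P[...,0]<.64)&(P[...,1]>y0)&(P[...,1]<y1)&(z>.138)&(z<.156)
        v,u=np.nonzero(m); print(y0,m.sum(),np.median(P[m],0).round(4) if m.sum() else '', list(zip(u,v))[:0])
f=np.load('/tmp/scene0.npz');show(f["P"],f["img"]);show(d["P"],d["img"])
a=np.hstack([cv2.resize(x[140:185,315:360][...,::-1],(400,400),interpolation=2) for x in (f["img"],d["img"])])
cv2.imwrite('pics/c4.png',a)
# gripper body rear vs pocket front, scene
P=d["P"];m=(P[...,2]>.165)&(P[...,2]<.26)&(P[...,1]<.26)&(P[...,1]>.1)&(d["img"].astype(int).sum(2)<230)&(P[...,0]<.6)&(P[...,0]>.45)
print('body x max',np.percentile(P[m][:,0],[50,95,99]))
```

```text
[-0.17 -0.08 -1.47] [0.36 0.6  0.39]
0.172 14 [0.618  0.1787 0.1473] []
0.228 15 [0.6188 0.2368 0.1476] []
0.172 30 [0.6165 0.1802 0.1466] []
0.228 13 [0.6155 0.2386 0.1447] []
body x max [0.53461036 0.56951566 0.59983611]
```

View pics/c4.png

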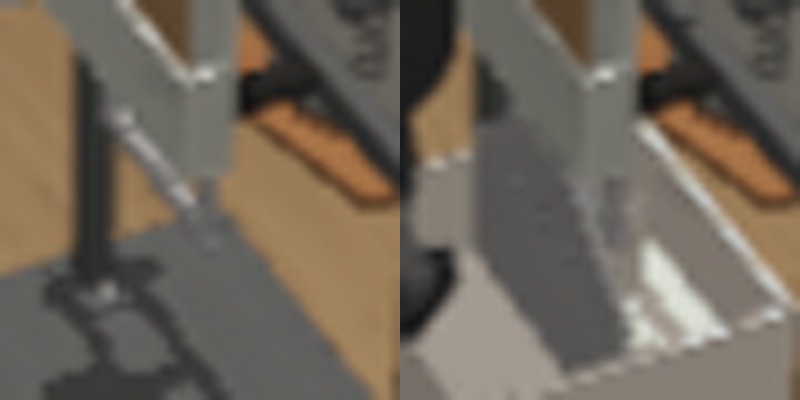

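The left crop (before) and right crop (now) show the loop's near leg at about (208,240) and (212,245). It has moved about 1 mm or less, and the wire now sits just behind the plate's rear edge.

send_rows([
  [0, 0, 0.002],
  [0, 0, 0.004],
  [0, 0, 0.006],
  [0, 0, 0.0075],
  [0, 0, 0.0075],
], roll=[0, 0, 0, 0, 0])

```text
t: 9.52
ee_pos: [0.5457, 0.2127, 0.0914]
tool_rot: [[-1.0, 0.028, -0.0], [0.028, 1.0, -0.0], [0.0, -0.0, -1.0]]
wrist_force: [0.3, 1.0, -2.1]
finger_gap: 0.0109
finger_force: 68.5
```

send_rows([
  [0, 0, 0.0013],
  [0, 0, 0.0025],
  [0, 0, 0.0025],
], roll=[0, 0, 0])

```text
t: 9.9
ee_pos: [0.5457, 0.2127, 0.0894]
tool_rot: [[-1.0, 0.028, -0.0], [0.028, 1.0, -0.0], [0.0, -0.0, -1.0]]
wrist_force: [-0.1, 0.3, -1.3]
finger_gap: 0.011
finger_force: 68.5
```

send_rows([
  [0, 0, 0.001],
  [0, 0, 0.002],
  [0, 0, 0.002],
], roll=[0, 0, 0])

```text
t: 10.28
ee_pos: [0.5458, 0.2127, 0.0878]
tool_rot: [[-1.0, 0.028, -0.0], [0.028, 1.0, -0.0], [0.0, -0.0, -1.0]]
wrist_force: [0.0, 0.5, -2.1]
finger_gap: 0.0109
finger_force: 68.5
```

send_rows([
  [0, 0, 0.0013],
  [0, 0, 0.0013],
], roll=[0, 0])

```text
t: 10.52
ee_pos: [0.5457, 0.2127, 0.0868]
tool_rot: [[-1.0, 0.028, -0.0], [0.028, 1.0, -0.0], [0.0, -0.0, -1.0]]
wrist_force: [0.7, -0.2, -1.5]
finger_gap: 0.0108
finger_force: 68.5
```

send_rows([
  [0, 0, 0.0013],
  [0, 0, 0.0013],
], roll=[0, 0])

```text
t: 10.78
ee_pos: [0.5457, 0.2127, 0.0858]
tool_rot: [[-1.0, 0.028, -0.0], [0.028, 1.0, -0.0], [0.0, -0.0, -1.0]]
wrist_force: [0.2, 0.1, -1.2]
finger_gap: 0.0108
finger_force: 68.5
```

send_rows([
  [0, 0, 0.0013],
  [0, 0, 0.0013],
], roll=[0, 0])

```text
t: 11.02
ee_pos: [0.5458, 0.2127, 0.0848]
tool_rot: [[-1.0, 0.028, 0.0], [0.028, 1.0, 0.0], [-0.0, 0.0, -1.0]]
wrist_force: [-0.9, 0.1, 0.4]
finger_gap: 0.0109
finger_force: 68.7
```

send_rows([
  [0, 0, 0.0006],
  [0, 0, 0.0006],
], roll=[0, 0])

```text
t: 11.28
ee_pos: [0.5458, 0.2128, 0.0843]
tool_rot: [[-1.0, 0.028, 0.0], [0.028, 1.0, -0.0], [-0.0, -0.0, -1.0]]
wrist_force: [-1.1, -0.5, 0.3]
finger_gap: 0.0111
finger_force: 68.7
```

Run:
```python
from h import *
F=[]
for i in range(4):
    d=get("scene","s5"); F.append(np.r_[state()["wrist_force"],state()["moment"]])
print(state()["ee_pos"].round(4),np.mean(F,0).round(2),np.std(F,0).round(2))
```

```text
[0.5458 0.2127 0.0843] [-1.3  -0.06  0.38  0.02  0.13  0.03] [0.22 0.18 0.26 0.02 0.04 0.03]
```

Run:
```python
from h import *
w=get("wrist","w6"); 
P=w["P"];z=P[...,2]
m=(P[...,0]>.60)&(P[...,0]<.645)&(P[...,1]>.165)&(P[...,1]<.25)&(z>.125)&(z<.175)
v,u=np.nonzero(m);print(m.sum(), (u.min(),u.max(),v.min(),v.max()) if m.sum() else '')
for y0 in np.arange(.165,.25,.006):
    k=m&(P[...,1]>y0)&(P[...,1]<y0+.006)
    if k.sum(): print(round(y0,3),k.sum(),np.median(P[k],0).round(4),P[k][:,2].min().round(4),P[k][:,2].max().round(4))
f=np.load('/tmp/s5.npz')
b=np.zeros((600,800,3),np.uint8)
b[:400,:400]=cv2.resize(f["img"][135:190,310:365][...,::-1],(400,400),interpolation=2)
b[:400,400:]=cv2.resize(w["img"][200:400,220:420][...,::-1],(400,400),interpolation=2)
cv2.imwrite('pics/c6.png',b)
cv2.imwrite('pics/c6.png',np.hstack([b[:400,:400],cv2.resize(w["img"][100:400,170:470][...,::-1],(400,400),interpolation=2)]))
```

```text
0
```

View pics/c6.png

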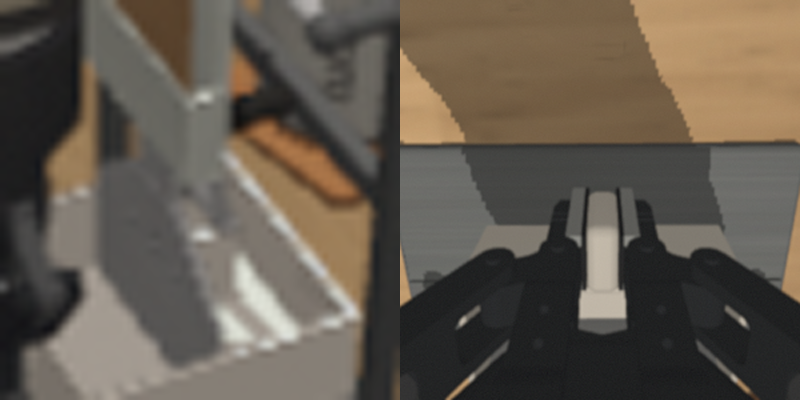

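The left crop shows the loop's near leg at about (222,210), with bright spots on the hook/wire at (197,210) and (200,237). The wrist view is blocked by the gripper, with only the lug visible between the pads.

Run:
```python
from h import *
f=np.load('/tmp/s5.npz');g=np.load('/tmp/scene0.npz')
for n,F in (("now",f),("start",g)):
  print(n)
  for v in range(159,173):
    print(v,' '.join('%d,%d,%d:%d'%(*(F["P"][v,u]*1000).round(),F["img"][v,u].mean()) for u in range(334,344)))
```

```text
now
159 615,196,161:100 595,156,197:106 595,151,201:113 599,152,199:114 601,152,198:116 603,150,199:117 607,153,195:112 672,259,93:109 669,248,102:132 669,243,106:172
160 616,199,155:95 593,153,197:93 595,151,197:105 627,202,149:117 630,202,147:111 619,178,169:95 622,179,167:99 672,259,90:106 671,253,95:111 669,243,103:163
161 616,199,152:91 621,202,148:78 624,203,146:94 624,197,150:113 628,198,148:113 620,180,164:97 622,178,165:99 625,177,164:110 669,249,94:115 670,245,97:109
162 616,199,148:103 655,263,86:104 658,263,84:103 624,197,147:103 625,194,148:108 621,181,160:99 623,179,160:97 625,179,160:108 671,251,89:116 671,245,93:117
163 615,197,146:113 619,199,144:117 658,264,80:120 660,261,82:108 624,191,148:102 625,188,149:97 623,179,157:96 625,177,158:104 672,253,83:114 669,243,91:117
164 615,197,143:109 618,196,143:116 659,264,76:126 662,264,75:120 622,188,148:108 624,187,147:98 622,177,156:93 625,178,154:101 670,250,83:110 670,243,88:116
165 614,195,141:104 617,195,140:125 659,265,72:125 662,263,72:126 665,263,71:115 623,184,147:92 624,181,148:96 624,176,152:108 628,177,150:118 6
[... 740 characters left out ...]
126 649,222,90:126 652,223,88:128 656,224,86:159 670,243,65:171
171 614,194,122:86 613,187,128:81 614,183,130:101 616,182,130:124 643,224,87:118 647,225,85:126 648,222,86:126 651,220,86:128 655,222,84:178 667,237,67:204
172 614,194,118:87 614,188,123:84 613,182,128:103 614,178,130:125 619,180,127:126 646,223,83:126 648,221,83:126 653,223,80:127 656,224,78:178 665,234,67:217
start
159 622,210,148:130 595,156,197:111 597,154,198:115 598,152,199:114 602,153,197:118 604,151,198:120 606,150,198:121 729,359,-1:121 729,352,4:122 735,355,0:123Traceback (most recent call last):
  File "<stdin>", line 6, in <module>
  File "<stdin>", line 6, in <genexpr>
ValueError: cannot convert float NaN to integer
```

Run:
```python
from h import *
f=np.load('/tmp/s5.npz');P=f["P"];im=f["img"].astype(int)
print(state()["ee_pos"])
for z0 in np.arange(.15,.32,.02):
    m=(P[...,2]>z0)&(P[...,2]<z0+.02)&(P[...,1]>.15)&(P[...,1]<.275)&(P[...,0]>.5)&(P[...,0]<.64)
    d=m&(im.sum(2)<200); l=m&(im.sum(2)>270)
    print(z0.round(2),'dark',d.sum(),np.percentile(P[d][:,0],[80,95,100]).round(4) if d.any() else '','light',l.sum(),np.percentile(P[l][:,0],[0,5,20]).round(4) if l.any() else '')
```

```text
[0.54580946 0.21275452 0.0843288 ]
0.15 dark 105 [0.5408 0.5514 0.5543] light 28 [0.5532 0.5546 0.583 ]
0.17 dark 111 [0.5428 0.5503 0.5634] light 2 [0.5479 0.5479 0.548 ]
0.19 dark 110 [0.6186 0.6335 0.6386] light 93 [0.5577 0.5849 0.5942]
0.21 dark 208 [0.5574 0.6219 0.6385] light 135 [0.5931 0.5936 0.5942]
0.23 dark 274 [0.5599 0.6002 0.6018] light 64 [0.5205 0.5441 0.5949]
0.25 dark 90 [0.559  0.6002 0.6012] light 101 [0.5233 0.5305 0.6053]
0.27 dark 93 [0.5474 0.5629 0.5722] light 281 [0.5004 0.5092 0.5584]
0.29 dark 286 [0.5559 0.5723 0.58  ] light 85 [0.6056 0.6069 0.6098]
0.31 dark 292 [0.5505 0.5666 0.5772] light 0
```

send_rows([
  [0, 0, -0.0025],
  [-0.0012, 0, -0.0025],
  [-0.0025, 0, -0.0025],
  [-0.0025, 0, -0.0012],
  [-0.0025, 0, 0],
  [-0.0025, 0, 0],
], roll=[0, 0, 0, 0, 0, 0])

```text
t: 12.28
ee_pos: [0.5478, 0.2127, 0.0843]
tool_rot: [[-1.0, 0.028, 0.0], [0.028, 1.0, 0.0], [-0.0, 0.0, -1.0]]
wrist_force: [-2.4, 0.5, 1.7]
finger_gap: 0.011
finger_force: 68.9
```

send_rows([
  [0, 0, 0.0012],
  [0, 0, 0.0012],
], roll=[0, 0])

```text
t: 12.52
ee_pos: [0.5478, 0.2127, 0.0833]
tool_rot: [[-1.0, 0.028, -0.0], [0.028, 1.0, 0.0], [0.0, 0.0, -1.0]]
wrist_force: [-2.0, -0.1, 1.8]
finger_gap: 0.011
finger_force: 68.9
```

send_rows([
  [0, 0, 0.0012],
  [0, 0, 0.0012],
], roll=[0, 0])

```text
t: 12.78
ee_pos: [0.5477, 0.2127, 0.0823]
tool_rot: [[-1.0, 0.028, -0.0], [0.028, 1.0, -0.0], [0.0, -0.0, -1.0]]
wrist_force: [-2.3, 0.4, 0.8]
finger_gap: 0.0111
finger_force: 68.9
```

send_rows([
  [0, 0, 0.0012],
  [0, 0, 0.0012],
], roll=[0, 0])

```text
t: 13.02
ee_pos: [0.5477, 0.2126, 0.0813]
tool_rot: [[-1.0, 0.028, -0.0], [0.028, 1.0, -0.0], [0.0, -0.0, -1.0]]
wrist_force: [-2.9, 0.0, 0.5]
finger_gap: 0.0107
finger_force: 68.9
```

send_rows([
  [0, 0, 0.0012],
  [0, 0, 0.0012],
], roll=[0, 0])

```text
t: 13.28
ee_pos: [0.5477, 0.2127, 0.0804]
tool_rot: [[-1.0, 0.028, -0.0], [0.028, 1.0, -0.0], [0.0, -0.0, -1.0]]
wrist_force: [-3.4, -0.4, 0.8]
finger_gap: 0.0106
finger_force: 69.0
```

send_rows([
  [0, 0, 0.0012],
  [0, 0, 0.0012],
], roll=[0, 0])

```text
t: 13.52
ee_pos: [0.5478, 0.2127, 0.0795]
tool_rot: [[-1.0, 0.028, 0.0], [0.028, 1.0, -0.0], [-0.0, -0.0, -1.0]]
wrist_force: [-2.9, 0.0, 1.7]
finger_gap: 0.0111
finger_force: 69.0
```

send_rows([
  [0, 0, 0.0012],
  [0, 0, 0.0012],
], roll=[0, 0])

```text
t: 13.78
ee_pos: [0.5478, 0.2127, 0.0785]
tool_rot: [[-1.0, 0.028, 0.0], [0.028, 1.0, 0.0], [-0.0, 0.0, -1.0]]
wrist_force: [-2.4, -0.6, 0.5]
finger_gap: 0.0111
finger_force: 69.1
```

send_rows([
  [0, 0, 0.0012],
  [0, 0, 0.0012],
], roll=[0, 0])

```text
t: 14.02
ee_pos: [0.5478, 0.2127, 0.0775]
tool_rot: [[-1.0, 0.028, 0.0], [0.028, 1.0, -0.0], [-0.0, -0.0, -1.0]]
wrist_force: [-1.4, -0.3, 1.3]
finger_gap: 0.011
finger_force: 69.1
```

send_rows([
  [0, 0, 0.0012],
  [0, 0, 0.0012],
], roll=[0, 0])

```text
t: 14.28
ee_pos: [0.5478, 0.2127, 0.0765]
tool_rot: [[-1.0, 0.028, -0.0], [0.028, 1.0, -0.0], [0.0, -0.0, -1.0]]
wrist_force: [-1.3, 0.1, 1.4]
finger_gap: 0.0109
finger_force: 69.1
```

send_rows([
  [0, 0, 0.0012],
  [0, 0, 0.0012],
], roll=[0, 0])

```text
t: 14.52
ee_pos: [0.5478, 0.2127, 0.0756]
tool_rot: [[-1.0, 0.028, -0.0], [0.028, 1.0, -0.0], [0.0, -0.0, -1.0]]
wrist_force: [-1.1, 0.3, 0.6]
finger_gap: 0.0109
finger_force: 69.0
```

send_rows([
  [0, 0, 0.0012],
  [0, 0, 0.0012],
], roll=[0, 0])

```text
t: 14.78
ee_pos: [0.5478, 0.2126, 0.0746]
tool_rot: [[-1.0, 0.028, -0.0], [0.028, 1.0, -0.0], [0.0, -0.0, -1.0]]
wrist_force: [-1.7, 0.6, 0.5]
finger_gap: 0.0111
finger_force: 69.0
```

send_rows([
  [0, 0, 0.001],
  [0, 0, 0.001],
], roll=[0, 0])

```text
t: 15.02
ee_pos: [0.5477, 0.2127, 0.0738]
tool_rot: [[-1.0, 0.028, -0.0], [0.028, 1.0, -0.0], [0.0, -0.0, -1.0]]
wrist_force: [-2.0, -0.3, -0.2]
finger_gap: 0.0109
finger_force: 68.9
```

send_rows([
  [0, 0, 0.001],
  [0, 0, 0.001],
], roll=[0, 0])

```text
t: 15.28
ee_pos: [0.5477, 0.2126, 0.0729]
tool_rot: [[-1.0, 0.028, -0.0], [0.028, 1.0, -0.0], [0.0, -0.0, -1.0]]
wrist_force: [-1.9, -0.2, -0.9]
finger_gap: 0.011
finger_force: 68.8
```

send_rows([
  [0, 0, 0.001],
  [0, 0, 0.001],
], roll=[0, 0])

```text
t: 15.52
ee_pos: [0.5476, 0.2126, 0.0721]
tool_rot: [[-1.0, 0.028, -0.0], [0.028, 1.0, -0.0], [0.0, -0.0, -1.0]]
wrist_force: [-2.1, 0.9, -2.1]
finger_gap: 0.011
finger_force: 68.6
```

send_rows([
  [0, 0, 0.0008],
  [0, 0, 0.0008],
], roll=[0, 0])

```text
t: 15.78
ee_pos: [0.5479, 0.2127, 0.0716]
tool_rot: [[-1.0, 0.028, 0.0], [0.028, 1.0, -0.0], [-0.0, -0.0, -1.0]]
wrist_force: [-0.0, 0.5, -1.8]
finger_gap: 0.0109
finger_force: 68.5
```

send_rows([
  [0, 0, 0.0008],
  [0, 0, 0.0008],
], roll=[0, 0])

```text
t: 16.02
ee_pos: [0.5478, 0.2126, 0.071]
tool_rot: [[-1.0, 0.028, 0.0], [0.028, 1.0, -0.0], [-0.0, -0.0, -1.0]]
wrist_force: [0.3, -0.7, -1.6]
finger_gap: 0.0111
finger_force: 68.5
```

send_rows([
  [0, 0, 0.0006],
  [0, 0, 0.0006],
], roll=[0, 0])

```text
t: 16.27
ee_pos: [0.5478, 0.2127, 0.0705]
tool_rot: [[-1.0, 0.028, 0.0], [0.028, 1.0, -0.0], [-0.0, -0.0, -1.0]]
wrist_force: [-0.2, 0.2, -1.9]
finger_gap: 0.0111
finger_force: 68.5
```

send_rows([
  [0, 0, 0.0006],
  [0, 0, 0.0006],
], roll=[0, 0])

```text
t: 16.52
ee_pos: [0.5477, 0.2127, 0.07]
tool_rot: [[-1.0, 0.028, -0.0], [0.028, 1.0, -0.0], [0.0, -0.0, -1.0]]
wrist_force: [-0.1, -0.3, -2.3]
finger_gap: 0.011
finger_force: 68.5
```

send_rows([
  [0, 0, 0.0006],
  [0, 0, 0.0006],
], roll=[0, 0])

```text
t: 16.77
ee_pos: [0.5478, 0.2127, 0.0696]
tool_rot: [[-1.0, 0.028, 0.0], [0.028, 1.0, 0.0], [-0.0, 0.0, -1.0]]
wrist_force: [0.1, -0.2, -1.7]
finger_gap: 0.0105
finger_force: 68.5
```

send_rows([
  [0, 0, 0.0006],
  [0, 0, 0.0006],
], roll=[0, 0])

```text
t: 17.02
ee_pos: [0.5477, 0.2127, 0.0691]
tool_rot: [[-1.0, 0.028, -0.0], [0.028, 1.0, -0.0], [0.0, -0.0, -1.0]]
wrist_force: [-0.2, 0.3, -2.1]
finger_gap: 0.011
finger_force: 68.5
```

send_rows([
  [0, 0, 0.0006],
  [0, 0, 0.0006],
], roll=[0, 0])

```text
t: 17.27
ee_pos: [0.5478, 0.2127, 0.0686]
tool_rot: [[-1.0, 0.028, 0.0], [0.028, 1.0, -0.0], [-0.0, -0.0, -1.0]]
wrist_force: [0.4, 0.4, -1.6]
finger_gap: 0.0112
finger_force: 68.5
```

send_rows([
  [0, 0, 0.0006],
  [0, 0, 0.0006],
], roll=[0, 0])

```text
t: 17.52
ee_pos: [0.5478, 0.2127, 0.0681]
tool_rot: [[-1.0, 0.028, -0.0], [0.028, 1.0, -0.0], [0.0, -0.0, -1.0]]
wrist_force: [-0.2, 0.0, -1.5]
finger_gap: 0.0106
finger_force: 68.5
```

Run:
```python
from h import *
F=[]
for i in range(3):
    d=get("scene","s7"); F.append(np.r_[state()["wrist_force"],state()["moment"]])
print(state()["ee_pos"].round(4),np.mean(F,0).round(2))
P=d["P"]
m=(P[...,0]>.605)&(P[...,0]<.64)&(P[...,1]>.17)&(P[...,1]<.25)&(P[...,2]>.12)&(P[...,2]<.188)
for v,u in zip(*np.nonzero(m)): print('%d,%d:%d,%d,%d'%(u,v,*(P[v,u]*1000).round()),end=' ')
```

```text
[0.5478 0.2127 0.0681] [-0.4  -0.41 -1.94 -0.02  0.13  0.  ]
329,153:625,244,143 330,154:623,235,146 330,155:618,225,152 331,155:618,220,155 330,156:617,222,151 331,156:618,219,153 330,157:617,224,146 331,157:617,218,151 332,157:619,215,152 330,158:617,224,143 331,158:617,216,149 332,158:617,212,152 333,158:618,208,154 330,159:618,224,139 331,159:616,216,146 332,159:618,214,146 333,159:617,206,153 334,159:619,204,154 330,160:617,223,137 331,160:617,217,141 332,160:617,211,145 333,160:616,204,151 334,160:618,202,152 337,160:625,199,151 338,160:627,197,152 339,160:619,179,169 340,160:623,179,167 330,161:617,222,134 331,161:619,220,135 332,161:616,209,144 333,161:616,204,148 334,161:617,200,150 335,161:619,198,151 336,161:621,197,151 337,161:624,197,150 338,161:627,198,148 339,161:619,178,165 340,161:621,177,166 328,162:618,235,121 329,162:616,227,127 330,162:618,224,129 331,162:616,216,135 332,162:618,213,137 333,162:617,206,142 334,162:616,198,149 335,162:618,196,149 336,162:623,200,145 337,162:623,195,148 338,162:625,194,148 339,162:621,180,160 340,162:622,177,162 341,162:625,178,160
[... 620 characters left out ...]
 337,165:626,200,133 339,165:622,183,148 340,165:621,176,153 341,165:625,177,151 342,165:631,182,145 331,166:617,216,121 332,166:617,212,124 333,166:616,204,131 334,166:618,202,131 335,166:620,199,133 336,166:624,202,129 339,166:622,182,145 340,166:622,177,149 341,166:624,176,149 342,166:628,177,146 332,167:618,212,120 333,167:617,205,127 334,167:617,199,131 335,167:619,197,131 340,167:624,180,143 341,167:625,177,144 333,168:617,204,123 334,168:617,199,127 335,168:617,193,131 336,168:620,195,129 334,169:618,200,122 335,169:619,198,124 336,169:622,197,123 334,170:616,198,121 335,170:616,191,127 336,170:619,192,125 335,171:617,193,121 336,171:619,192,122 336,172:617,189,121 337,172:620,188,121
```

send_rows([
  [0, 0, 0.0006],
  [0, 0, 0.0006],
], roll=[0, 0])

```text
t: 17.92
ee_pos: [0.5478, 0.2127, 0.0678]
tool_rot: [[-1.0, 0.028, 0.0], [0.028, 1.0, 0.0], [-0.0, 0.0, -1.0]]
wrist_force: [-0.1, -0.3, -0.9]
finger_gap: 0.0109
finger_force: 68.7
```

send_rows([
  [0, 0, 0.0006],
  [0, 0, 0.0006],
], roll=[0, 0])

```text
t: 18.18
ee_pos: [0.5479, 0.2127, 0.0674]
tool_rot: [[-1.0, 0.028, 0.0], [0.028, 1.0, 0.0], [-0.0, 0.0, -1.0]]
wrist_force: [-1.4, 0.1, 3.3]
finger_gap: 0.0109
finger_force: 69.1
```

send_rows([
  [0, 0, -0.0004],
  [0, 0, -0.0004],
  [0, 0, -0.0004],
], roll=[0, 0, 0])

```text
t: 18.55
ee_pos: [0.5478, 0.2127, 0.0675]
tool_rot: [[-1.0, 0.028, 0.0], [0.028, 1.0, -0.0], [-0.0, -0.0, -1.0]]
wrist_force: [-0.8, -0.7, 1.3]
finger_gap: 0.0109
finger_force: 69.1
```

send_rows([
  [0, 0, 0],
  [0, 0, 0],
  [0, 0, 0],
  [0, 0, 0],
  [0, 0, 0],
  [0, 0, 0],
], roll=[0, 0, 0, 0, 0, 0], fingers=0.25, force=20)

```text
t: 19.3
ee_pos: [0.5478, 0.2127, 0.0675]
tool_rot: [[-1.0, 0.028, -0.0], [0.028, 1.0, -0.0], [0.0, -0.0, -1.0]]
wrist_force: [-0.3, -0.4, -0.2]
finger_gap: 0.0212
finger_force: 0.1
```

send_rows([
  [0, 0, 0],
  [0, 0, 0],
  [0, 0, 0],
  [0, 0, 0],
  [0, 0, 0],
  [0, 0, 0],
], roll=[0, 0, 0, 0, 0, 0], fingers=0.6)

```text
t: 20.05
ee_pos: [0.5478, 0.2127, 0.0675]
tool_rot: [[-1.0, 0.028, -0.0], [0.028, 1.0, -0.0], [0.0, -0.0, -1.0]]
wrist_force: [-0.6, -0.6, 1.4]
finger_gap: 0.0511
finger_force: 0.1
```

```bash
python3 m.py 8
python3 - <<'E'
import cv2,numpy as np
a=cv2.imread('pics/scene8.png')[110:230,280:400]
cv2.imwrite('pics/c8.png',cv2.resize(a,(600,600),interpolation=2))
E
```

```text
20.05 [0.5478 0.2127 0.0675] [0.028 1.   ] [-0.6 -0.6  1.4]
scene hook 89 ((616.98388671875, 212.5718231201172), (14.099638938903809, 58.90785217285156), 0.3467259407043457) ztop [0.1472 0.1533]
scene rim 223 ((600.964599609375, 210.94110107421875), (112.0461196899414, 136.08299255371094), 87.576416015625) 0.08383762560103471
scene wire 76 [0.6118 0.2066 0.1492]
top rim 38 ((614.174072265625, 156.70399475097656), (3.1077258586883545, 86.4149169921875), 88.43878173828125) 0.08468102695825738
```

View pics/c8.png

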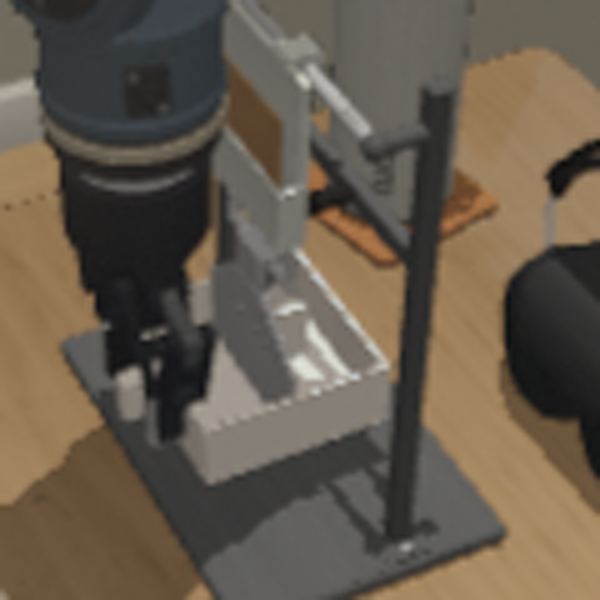

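The crop shows the jaws open around the lug at about (130,395) and the caddy hanging from the loop.

send_rows([
  [0.005, 0, 0],
  [0.015, 0, 0],
  [0.03, 0, 0],
  [0.05, 0, 0],
  [0.08, 0, 0],
  [0.12, 0, 0],
  [0.15, 0, -0.02],
  [0.16, 0, -0.05],
  [0.16, 0, -0.05],
  [0.16, 0, -0.05],
  [0.16, 0, -0.05],
  [0.16, 0, -0.05],
  [0.16, 0, -0.05],
  [0.16, 0, -0.05],
  [0.16, 0, -0.05],
  [0.16, 0, -0.05],
  [0.16, 0, -0.05],
  [0.16, 0, -0.05],
  [0.16, 0, -0.05],
  [0.16, 0, -0.05],
], roll=[0, 0, 0, 0, 0, 0, 0, 0, 0, 0, 0, 0, 0, 0, 0, 0, 0, 0, 0, 0])

```text
t: 22.65
ee_pos: [0.4198, 0.2162, 0.1075]
tool_rot: [[-1.0, 0.028, 0.0], [0.028, 1.0, -0.0], [-0.0, -0.0, -1.0]]
wrist_force: [-0.1, -0.4, 0.6]
finger_gap: 0.051
finger_force: 0.0
```

Run:
```python
from h import *
for k in range(6):
    d=get("scene","s9%d"%k)
    P=d["P"];g=d["img"].astype(int).sum(2);z=P[...,2]
    m=(P[...,0]>.5)&(P[...,0]<.69)&(P[...,1]>.14)&(P[...,1]<.28)&(z>.06)&(z<.11)&(g>330)
    q=P[m]; A=np.c_[q[:,0]-.6,q[:,1]-.21,np.ones(len(q))]
    top=(P[...,0]>.66)&(P[...,0]<.69)&m; fr=(P[...,0]<.575)&(P[...,0]>.55)&m
    print(len(q),q.mean(0).round(4),'rear rim z',np.percentile(P[top][:,2],90).round(4) if top.any() else '','front',np.percentile(P[fr][:,2],90).round(4) if fr.any() else '')
```

```text
791 [0.5976 0.2    0.0761] rear rim z 0.0853 front 0.0873
788 [0.5972 0.1998 0.0762] rear rim z 0.0861 front 0.0874
792 [0.598  0.1997 0.0761] rear rim z 0.0859 front 0.0873
789 [0.5981 0.2003 0.076 ] rear rim z 0.0854 front 0.0872
792 [0.5977 0.2003 0.0761] rear rim z 0.0853 front 0.0871
782 [0.5975 0.2003 0.0763] rear rim z 0.0857 front 0.0872
```

Level, still, and the robot is clear; I'm handing it in.

```bash
python3 -c "
from bench import ticket;print(ticket.sign_off())"
```

```text
the job is handed in; nothing more can be done
None
```

The caddy is hanging on the memo pocket's wire loop with the wire past the spring gate and home in the hook. It was level and still with the gripper clear at hand-in, about 23 s in; the sign-off returned no verdict.

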